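Clamp a whetstone in its holder with the cam lever

ROBOT

A 6-joint arm with a two-finger parallel gripper is mounted at the origin on the work surface. World frame = base frame: x ahead of the robot, y to its left, z up, the work surface at z = 0. Lengths are in m, angles in rad, forces in N, time in s.
With the tool pointing down it reaches from about 0.35 to 1 m from the base axis. Payload 7.1 kg.
Tool frame: the origin (TCP) lies between the finger pads; the fingertips stand 22 mm ahead of it and the grasp point (between the pads) lies 3 mm ahead of it; z points along the fingers, y is the line along which they close (so a half turn about z gives the same grasp; the last joint's range is limited). The gripper opens to 85 mm and grips with 20 to 120 N. Pads are 22 mm wide; open, the fingers measure 114 mm over their backs; the gripper's body (76 mm by 85 mm) begins 54 mm behind the grasp point. The pads swing forward as they close: fully open they stand 13 mm farther back than shut.
Start: joints at [1.307, 0.423, 1.63, -0, 1.089, -0.019], TCP at [0.151, 0.606, 0.253] pointing down, gripper open.
Joint ranges: [-3, 3], [-0.9, 2.11], [0.09, 2.58], [-1.31, 4.45], [0.11, 2.69], [-2.54, 2.54]. Speed limits (rad/s): [2.39, 2.39, 3.01, 3.14, 3.14, 3.14].

INTERFACE

Orientations are given as a rotation vector (axis times angle).
In Python, from rig import manip gives the robot as it stands. The module is installed in compiled form; this text tells all that it offers. Calls block until the motion is done:
- manip.move_to(position, orientation): joint-space move of the TCP to a pose.
- manip.servo_line(position, orientation=None, rate=0.15): straight line of the TCP; orientation=None keeps the orientation; rate is the mean speed in m/s.
- manip.set_joints(angles): joint-space move.
- manip.command_gripper(opening, f_grip=None): finger opening in m; f_grip is the grip in N (None keeps the last); returns when the fingers have stopped.
- manip.hold(seconds).
- manip.solve_ik(position, orientation): joint angles nearest the present ones, or None.
- manip.camera(name): name is "scene" or "side" or "wrist"; returns a dict with "image" (384x512x3 uint8, red, green, blue), "fx", "fy", "cx", "cy" (pixels), "cam_to_world" (4x4, takes a point from camera to world coordinates); the wrist camera has in their place "mount" (4x4, takes a point from camera to tool coordinates, whose origin is the TCP and whose axes are the flange's). Camera axes: x right, y down, z forward; pixel columns grow to the right and rows downward; lengths in m; the calibration is good to about 2 mm. A picture is of the moment at which its call begins: read the wrist's pose just before it. There is no depth.
A pose or a line that the arm cannot do raises manip.IKError and nothing moves.
- manip.sign_off(): hands the job in; it is judged then, once.
Readings, each from a call of its own:
- manip.get_time(): time.
- manip.get_joint_positions(): joint angles.
- manip.get_joint_vel(): joint speeds.
- manip.get_tau(): joint torques, N m.
- manip.get_position(): TCP position.
- manip.get_ee_rot(): TCP orientation.
- manip.get_contact_force(): force on the tool from outside, world axes, zero at the start.
- manip.get_torque(): the same for the moment, N m.
- manip.get_width(): finger opening in m.
- manip.get_grip_force(): force on a finger pad.
Only numpy, scipy, OpenCV 4.12 (cv2) and the standard library are available. Lean on these libraries where they do the work, as an engineer would, in place of code of your own. Each camera call takes 0.05 s, during which the arm holds its last target. There are 200 camera calls.

TASK

Get the whetstone ready for sharpening: push the holder's sliding jaw (blue post) along until the stone sits snugly squeezed between both jaws, but gently, never more than about 12 N on the stone; then flip the red cam lever over centre, all the way down to its stop, so that the rod is locked and the stone stays held. Never put more than about 25 N on the lever, leave the stone lying flat and the other things on the worktop where they are, and let go at the end.

Things in the scene. Friction and masses are not known exactly. Their poses are not given: they have to be found in the camera images.
- holder: Whetstone holder, fixed on the worktop: black base 400 x 90 x 14 mm (x, y, z). Origin: centre of its underside; +x runs along the rod from the clamp end to the end jaw. Aluminium clamp collar at x -165 to -125, 54 wide, top z 58 (cheeks beside the lever to z 78); a steel rod 15 thick at z 34 slides through it along x, up to 90 past the base's -x end.
- end_jaw: Fixed end jaw at the holder's +x end; same origin and axes as holder. It carries a rubber-faced plate, 56 wide, z 17 to 43, on a screw: the plate's working face stands somewhere between x 144 and x 175 of the holder, set differently each time and not measured; it does not move under load.
- slide_jaw: Sliding jaw on the rod. Origin and axes coincide with the holder's when rod is 0. Block x -98 to -82, 56 wide, z 17 to 45; on it a blue upright grip post 16 (x) by 22 (y), z 45 to 95. In front a sprung black rubber facing, 52 wide, working face at x -75 unloaded; it yields 1 mm per 5 N, at most 6 mm.
- jaw_grip (a point): Point on the blue grip post's axis, 10 mm below its top, z 85 of the holder. The post may be pinched across y (22 mm) or pushed.
- rod (a joint): Travel of rod and sliding jaw in m, 0 to 0.125, growing towards the stone and end jaw (+x of the holder); starts at 0 to 0.025. Unclamped it drags with about 6 N of dry friction and stays where it is left, so when let go it keeps at most about 6 N of squeeze on the stone; clamped it holds 20 N.
- cam (a joint): Cam lever angle in rad. About 0 to 0.1: open, standing upright (0 = along the holder's z). It swings towards -x of the holder, away from the stone, and lies nearly level at 1.5, its stop. Spring resistance grows to some 5 to 12 N (at 60 mm from the pivot) near 0.7 rad, fades to none at dead centre, about 1.2 rad; beyond it the lever snaps down by itself.
- cam_lever: The red lever: origin on the pivot axis, its z along the lever towards the free end, 90 mm from pivot to tip. 8 thick, 16 wide, the last 30 a tab 26 wide. It turns about the holder's y direction.
- lever_tab (a point): Centre of the lever's tab, 75 mm from the pivot.
- lever_pivot (a point): Lever pivot, fixed on the collar, x -145, z 68 mm of the holder.
- stone: Whetstone, brown below and cream on top, 145 x 50 x 25 mm, 0.3 to 0.6 kg, lying loose lengthwise on the base's top between the jaws with play at both ends and slightly askew. Origin: centre of its underside.
- fine_stone: Bystander: slate-blue spare whetstone lying on the mint draining mat, 50x140x22 (mm). Origin: centre of its underside.
- flat_plate: Bystander: grey flattening plate on the mat, 60x90x18 (mm). Origin: centre of its underside.
- soap: Bystander: green soap bottle, 64 across, 150 tall (mm). Origin: centre of its underside.
- dish: Bystander: small white dish, 110 across, 20 tall (mm). Origin: centre of its underside.
- mug: Bystander: blue mug, 80 across, 90 tall (mm). Origin: centre of its underside.
- knife: Bystander: paring knife with pale wooden handle, lying, about 210 long (mm). Origin: centre of its underside. (handle along -x)
Things that resemble listed ones, but are neither listed nor needed, are in the scene too. What is shaped like the stone but purple or yellow is not meant.

How it is judged:
By the outcome, as a careful person would: the job done as asked, in the order asked, and still so for the second after the job is handed in, with the robot touching nothing.
It also fails if it takes over 72 s, if anything falls off the work surface, if the arm or the gripper's body presses on something with over 40 N, if the wrist force passes 120 N, or if a joint passes its speed limit or range.

## Working session

There is one attempt and no reset: what is moved stays moved. The work goes in short steps, each a Python script; the robot and the scene stay as the last script left them, time stands still between calls to the robot, and variables do not carry over. Pictures are saved under pics/ and viewed, at most 10 in all, crops included, and the job is handed in when it is done.

```bash
mkdir -p pics
python3 - <<'E'
from rig import manip
import cv2,numpy as np,pickle
d={}
for n in("scene","side","wrist"):
    c=manip.camera(n); d[n]=c
    cv2.imwrite(f"pics/{n}0.png",c["image"][...,::-1])
pickle.dump(d,open("cams.pkl","wb"))
a=np.hstack([d["scene"]["image"],d["side"]["image"]])[...,::-1]
cv2.imwrite("pics/both0.png",cv2.resize(a,(800,300),interpolation=cv2.INTER_AREA))
for n in d: print(n,[round(d[n][k],1) for k in("fx","fy","cx","cy")],np.round(d[n].get("cam_to_world",d[n].get("mount")),3).tolist())
print(manip.get_time(),manip.get_ee_rot(),manip.get_contact_force())
E
```

```text
scene [450.6, 450.6, 259.0, 189.8] [[-0.116, 0.63, -0.768, 1.665], [0.993, 0.09, -0.076, 0.093], [0.021, -0.772, -0.636, 1.027], [0.0, 0.0, 0.0, 1.0]]
side [482.2, 482.2, 257.4, 193.0] [[0.713, -0.476, 0.515, -0.209], [-0.701, -0.494, 0.515, -0.791], [0.009, -0.728, -0.686, 1.133], [0.0, 0.0, 0.0, 1.0]]
wrist [286.0, 286.0, 257.8, 193.7] [[0.001, -0.964, -0.266, 0.067], [1.0, 0.0, 0.001, -0.0], [-0.0, -0.266, 0.964, -0.121], [0.0, 0.0, 0.0, 1.0]]
0.15 [-3.83504540e-01 -3.11794016e+00  1.83736517e-03] [ 0.63056465  0.19577181 -0.13603869]
```

View pics/scene0.png

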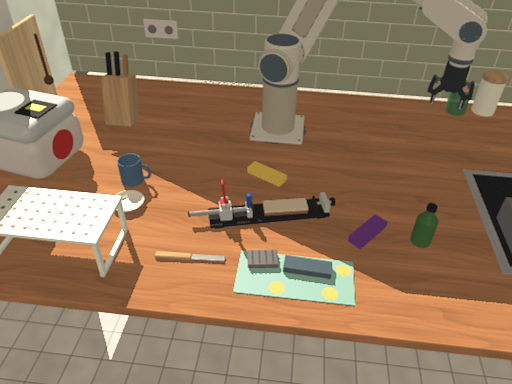

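View pics/side0.png

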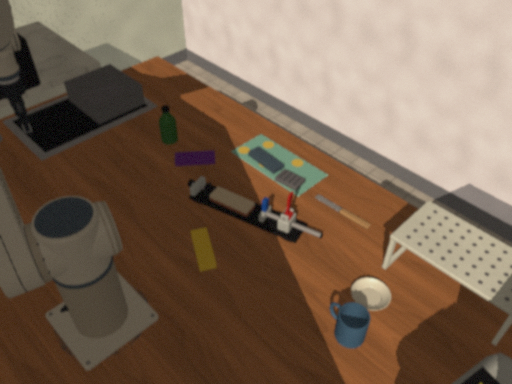

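The scene view shows the holder with its red lever at (223,187), blue post at (249,205) and brown/cream stone at (285,206). In the side view they are at (290,205), (266,207) and (232,202). The lookalikes are yellow at (267,174) and purple at (368,231). Only the brown and cream stone lying on the black base fits the description, and I'll confirm that in an enlarged crop.

```bash
cat > h.py <<'E'
import numpy as np,cv2,pickle
from scipy.spatial.transform import Rotation as R
def ray(c,p,T=None):
    T=c["cam_to_world"] if T is None else T
    d=T[:3,:3]@np.array([(p[0]-c["cx"])/c["fx"],(p[1]-c["cy"])/c["fy"],1]); return T[:3,3],d/np.linalg.norm(d)
def onplane(c,p,z,T=None):
    o,d=ray(c,p,T); return o+d*(z-o[2])/d[2]
def tri(r1,r2):
    A=sum(np.eye(3)-np.outer(d,d) for o,d in(r1,r2)); b=sum((np.eye(3)-np.outer(d,d))@o for o,d in(r1,r2))
    x=np.linalg.solve(A,b); return x,[np.linalg.norm(np.cross(x-o,d)) for o,d in(r1,r2)]
def blobs(m,roi):
    x0,y0,x1,y1=roi; k=np.zeros_like(m); k[y0:y1,x0:x1]=m[y0:y1,x0:x1]
    cs,_=cv2.findContours(k,cv2.RETR_EXTERNAL,cv2.CHAIN_APPROX_NONE)
    return sorted(cs,key=cv2.contourArea,reverse=True)
def hsv(c): return cv2.cvtColor(c["image"],cv2.COLOR_RGB2HSV)
E
python3 - <<'E'
from h import *
d=pickle.load(open("cams.pkl","rb"))
roi={"scene":(180,170,350,240),"side":(175,170,330,250)}
P={}
for n in roi:
    c=d[n];H=hsv(c)
    x0,y0,x1,y1=roi[n]
    for col,m in dict(red=((H[...,0]<6)|(H[...,0]>174))&(H[...,1]>190)&(H[...,2]>90),blue=(H[...,0]>100)&(H[...,0]<130)&(H[...,1]>120)&(H[...,2]>60),black=(H[...,2]<40)).items():
        cs=blobs(m.astype(np.uint8),roi[n])
        k=cs[0][:,0].astype(float)
        print(n,col,len(k),cv2.contourArea(cs[0]),"top",k[k[:,1].argmin()],"bot",k[k[:,1].argmax()],"mean",k.mean(0).round(1),"rect",[np.round(v,1) for v in cv2.minAreaRect(cs[0])])
        P[n,col]=k
        if col=="black":
            q=cv2.approxPolyDP(cs[0],3,True)[:,0]
            print(q.tolist())
for col in("red","blue"):
    for f in("min","max"):
        g=lambda k:[k[k[:,1]==getattr(k[:,1],f)()][:,0].mean(),getattr(k[:,1],f)()]
        print(col,f,tri(ray(d["scene"],g(P["scene",col])),ray(d["side"],g(P["side",col]))))
A=d["scene"]["image"][165:245,180:350];B=d["side"]["image"][165:245,170:340]
cv2.imwrite("pics/crop1.png",cv2.resize(np.vstack([A,B]),None,fx=3.7,fy=3.7,interpolation=cv2.INTER_CUBIC)[...,::-1])
E
```

```text
scene red 40 8.0 top [222. 184.] bot [224. 202.] mean [223.7 193.8] rect [array([223.1, 193.4]), array([18.7,  3.4]), np.float64(76.0)]
scene blue 31 42.5 top [248. 193.] bot [248. 207.] mean [248.7 200.2] rect [array([249., 200.]), array([14.,  4.]), np.float64(90.0)]
scene black 324 772.0 top [313. 196.] bot [211. 227.] mean [267.3 216.4] rect [array([268.4, 211.3]), array([ 21.9, 118.3]), np.float64(84.5)]
[[328, 213], [322, 211], [313, 196], [307, 200], [307, 214], [265, 217], [260, 204], [252, 205], [251, 219], [233, 215], [231, 221], [210, 222], [222, 222], [221, 226], [211, 226], [323, 217]]
side red 47 46.5 top [291. 193.] bot [289. 215.] mean [288.7 204.6] rect [array([288.5, 204. ]), array([22.,  5.]), np.float64(90.0)]
side blue 28 50.0 top [264. 199.] bot [263. 210.] mean [264.3 204.5] rect [array([264. , 204.5]), array([11.,  6.]), np.float64(90.0)]
side black 277 852.5 top [209. 183.] bot [291. 240.] mean [244.8 214.6] rect [array([246.6, 210.2]), array([115.4,  22.5]), np.float64(22.3)]
[[190, 196], [291, 240], [300, 232], [279, 232], [275, 221], [268, 218], [259, 222], [260, 205], [256, 204], [245, 217], [212, 202], [208, 194], [214, 186], [210, 183], [194, 197]]
red min (array([ 0.59776924, -0.12663472,  0.1538582 ]), [np.float64(0.0011761105335258415), np.float64(0.0011761105335258172)])
red max (array([ 0.58960815, -0.12586106,  0.06988151]), [np.float64(0.005740204505481711), np.float64(0.0057402045054817386)])
blue min (array([ 0.56591233, -0.05029954,  0.09902389]), [np.float64(0.0012796198042225719), np.float64(0.0012796198042226052)])
blue max (array([ 0.56870145, -0.04747404,  0.04402325]), [np.float64(0.0027883277714695516), np.float64(0.002788327771469599)])
```

View pics/crop1.png

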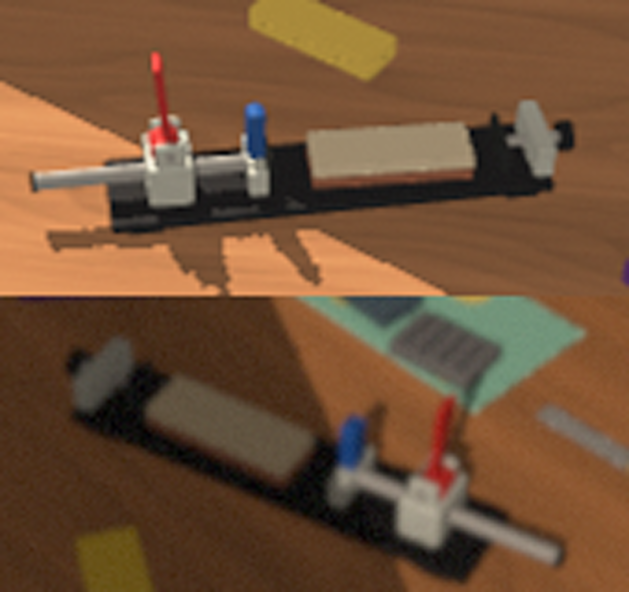

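The crop confirms it: the cream-topped brown stone is on the black base between the jaws, and the yellow and purple blocks are off it. Next I'll get a coarse holder pose, then look from above with the wrist camera.

```bash
cat >> h.py <<'E'
def toolrot(psi): # tool z down, tool x along holder x (yaw psi)
    x=np.array([np.cos(psi),np.sin(psi),0]);z=np.array([0,0,-1.]);return np.column_stack([x,np.cross(z,x),z])
E
python3 - <<'E'
from h import *
from rig import manip
d=pickle.load(open("cams.pkl","rb"))
a=onplane(d["scene"],(211,227),0);b=onplane(d["scene"],(323.5,218),0)
print(a,b,np.linalg.norm(b-a))
psi=np.arctan2(*(b-a)[1::-1]); ex=np.array([np.cos(psi),np.sin(psi),0]);ey=np.array([-ex[1],ex[0],0])
print("psi",psi)
s=np.array([0.5675,-.049,0])
lev=np.array([.5935,-.126,0]); o=lev+.145*ex
print("origin from lever",o,"from edge",(a+b)/2+ (.045*ey if (lev-a)@ey>0 else -.045*ey))
Rt=toolrot(psi); p=o+np.array([0,0,.30])-.12*ex
rv=R.from_matrix(Rt).as_rotvec()
print(manip.solve_ik(p,rv))
manip.move_to(p,rv)
P=manip.get_position();q=manip.get_ee_rot();c=manip.camera("wrist")
T=np.eye(4);T[:3,:3]=R.from_rotvec(q).as_matrix();T[:3,3]=P
c["T"]=T@c["mount"];pickle.dump(c,open("w1.pkl","wb"))
cv2.imwrite("pics/w1.png",c["image"][...,::-1]);print(P,manip.get_time(),manip.get_contact_force())
E
```

```text
[ 0.63526143 -0.16193418  0.        ] [0.54117096 0.20135621 0.        ] 0.3752771340413577
psi 1.8242229966828967
origin from lever [0.55714522 0.01436855 0.        ] from edge [0.54465354 0.00842849 0.        ]
[-1.91615440e-01  3.31089749e-01  1.65346819e+00 -4.44089210e-16
  1.15703471e+00 -4.45042110e-01]
[ 0.58733656 -0.10106259  0.299938  ] 3.125 [-0.35128542  0.67869078  0.14405497]
```

View pics/w1.png

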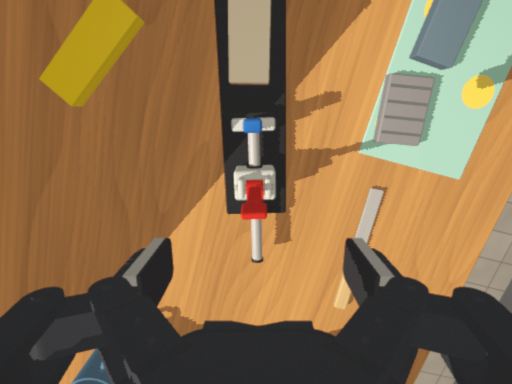

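The wrist view shows the base's clamp end with corners near (227,214) and (286,212). The blue post top is at (252,126), the lever tab at (255,208) and the near end of the stone at (249,83). I'll measure precisely from this view.

Run:
```python
from h import *
c=pickle.load(open("w1.pkl","rb"));H=hsv(c);T=c["T"]
V=H[...,2]
L=[];Rr=[]
for r in list(range(8,112,3))+list(range(140,165,3))+list(range(200,208,2)):
    dark=np.where(V[r,205:300]<55)[0]+205
    if len(dark)<5: continue
    L.append(onplane(c,(dark.min()-.5,r),.014,T)[:2]);Rr.append(onplane(c,(dark.max()+.5,r),.014,T)[:2])
def fit(p):
    vx,vy,x,y=cv2.fitLine(np.array(p,np.float32),cv2.DIST_HUBER,0,.001,.001).ravel();s=np.sign(vy);return np.array([vx,vy])*s,np.array([x,y])
(l,lp),(r,rp)=fit(L),fit(Rr)
print("yaw L,R",np.arctan2(l[1],l[0]),np.arctan2(r[1],r[0]))
e=(l+r);e/=np.linalg.norm(e);n=np.array([-e[1],e[0]]);print("width",(lp-rp)@n)
psi=np.arctan2(e[1],e[0]);ycen=((lp+rp)/2)@n
# clamp-end edge
col=[]
for x in list(range(231,240,2))+list(range(272,284,2)):
    dk=np.where(V[195:225,x]<55)[0]+195
    col.append(onplane(c,(x,dk.max()+.5),.014,T)[:2]@e)
print("end edge along e",np.round(col,4))
xend=np.median(col)
O=e*(xend+.2)+n*ycen;print("psi",psi,"O",O)
def loc(p): return np.round([(p[:2]-O)@e*1e3,(p[:2]-O)@n*1e3],1)
m=((H[...,0]>100)&(H[...,0]<130)&(H[...,1]>150)).astype(np.uint8)
k=blobs(m,(225,105,280,145))[0][:,0];print("blue px",k.min(0),k.max(0),"top corners", [loc(onplane(c,p,.095,T)) for p in ([k[:,0].min()-.5,k[:,1].min()],[k[:,0].max()+.5,k[:,1].max()+.5],[k[:,0].mean(),k[:,1].min()-.5])])
mr=(((H[...,0]<6)|(H[...,0]>174))&(H[...,1]>190)&(V>80)).astype(np.uint8)
k=blobs(mr,(230,165,285,230))[0][:,0];print("red px",k.min(0),k.max(0));print("red tip",[loc(onplane(c,(x,y),.158,T)) for x,y in((k[:,0].min()-.5,k[:,1].max()),(k[:,0].max()+.5,k[:,1].max()+.5))])
ms=(V>130).astype(np.uint8);ms=((V>110)&(H[...,1]<120)).astype(np.uint8)
k=blobs(ms,(222,0,276,100))[0][:,0];print("stone px",k.min(0),k.max(0),"end",loc(onplane(c,(249,k[:,1].max()+.5),.039,T)))
for s in [(i,k[np.abs(k[:,1]-i)<1]) for i in(5,70)]: print(s[0],[loc(onplane(c,(x,s[0]),.039,T)) for x in(s[1][:,0].min()-.5,s[1][:,0].max()+.5)])
np.savez("pose.npz",psi=psi,O=O,e=e,n=n)
```

```text
yaw L,R 1.856101 1.8506252
width 0.08652715
end edge along e [-0.3342 -0.3342 -0.3343 -0.3328 -0.3329 -0.3343 -0.3343 -0.3344 -0.3345
 -0.3346 -0.3331]
psi 1.853363 O [0.54756992 0.01917154]
blue px [244 118] [260 132] top corners [array([-62.4,   9.4]), array([-78.6,  -9. ]), array([-62.2,  -0. ])]
red px [241 181] [266 218]
red tip [array([-156.3,   13.1]), array([-157.5,  -12.3])]
stone px [228   0] [270  84] end [-22.5   3.5]
5 [array([65.7, 25.6]), array([ 64.3, -24.8])]
70 [array([-4.9, 28.3]), array([ -6.3, -21.2])]
```

The numbers agree with the given sizes: tab 26 wide, base about 90 wide, stone 50 wide. The post is at holder x ≈ -70, so the rod is at about 20 mm, and the stone's near end is at x ≈ -22. I'll pinch the post and push through the free travel.

```bash
cat >> h.py <<'E'
from types import SimpleNamespace as NS
def pose():
    p=np.load("pose.npz");e=np.r_[p["e"],0];n=np.r_[p["n"],0];O=np.r_[p["O"],0]
    W=lambda x,y,z:O+(e*x+n*y+np.array([0,0,z]))  # holder -> world (m)
    return NS(e=e,n=n,O=O,W=W,rv=R.from_matrix(toolrot(float(p["psi"]))).as_rotvec())
E
python3 - <<'E'
from h import *
from rig import manip
p=pose()
manip.move_to(p.W(-.070,0,.16),p.rv)
manip.servo_line(p.W(-.070,0,.088),rate=.1)
manip.hold(.2);b=manip.get_contact_force();np.save("bias.npy",b);print("bias",b,manip.get_time())
manip.command_gripper(.012,30);print(manip.get_width(),manip.get_grip_force(),manip.get_time())
f=lambda:(lambda d:np.round([d@p.e,d@p.n,d[2]],1))(manip.get_contact_force()-b)
l=lambda:np.round([(manip.get_position()-p.O)@p.e*1e3,(manip.get_position()-p.O)@p.n*1e3],2)
print(f(),l())
for x in range(-68,-46,3):
    manip.servo_line(p.W(x/1e3,0,.088),rate=.03);print(x,f(),l(),round(manip.get_time(),2))
c=manip.camera("wrist");cv2.imwrite("pics/w2.png",c["image"][...,::-1])
E
```

```text
bias [-0.36573793  0.37507286  0.57847725] 4.85
0.021417194064492526 31.26316487789154 5.45
[-0.6  1.3  1.3] [-69.97   0.12]
-68 [-4.4  2.   1.1] [-68.46   0.07] 5.7
-65 [-4.9  1.8  1.7] [-6.539e+01  6.000e-02] 5.95
-62 [-4.1  3.   2. ] [-6.229e+01  6.000e-02] 6.2
-59 [-4.5  1.7  2.7] [-5.923e+01  4.000e-02] 6.45
-56 [-3.9  3.5  2.2] [-56.18   0.08] 6.7
-53 [-4.7  2.4  3.2] [-5.314e+01  3.000e-02] 6.95
-50 [-4.1  3.2  3.5] [-5.009e+01  4.000e-02] 7.2
-47 [-4.   2.   3.5] [-4.706e+01  3.000e-02] 7.45
```

View pics/w2.png

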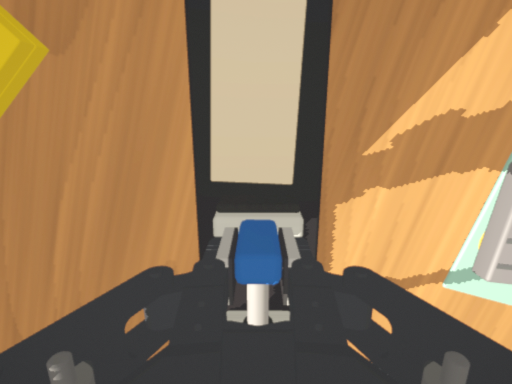

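The post is pinched at (258,250), with the jaw right behind the stone's near end at row 183. Drag is about 4–5 N. I'll keep pushing in 1 mm steps with a force check.

Run:
```python
from h import *
from rig import manip
p=pose();b=np.load("bias.npy")
def f():
    d=manip.get_contact_force()-b;return np.round([d@p.e,d@p.n,d[2]],1)
l=lambda:round((manip.get_position()-p.O)@p.e*1e3,2)
x=-47.;out=[]
while x<22:
    step=1. if len(out)==0 or -out[-1][1]<7.8 else .3
    x+=step
    manip.servo_line(p.W(x/1e3,0,.088),rate=.02)
    F=f();out.append((round(x,1),F[0],F[1],F[2],l()))
    if -F[0]>10.8 or abs(F[1])>20: break
for o in out[::3][:-4]: print(*o,end=" | ")
print()
for o in out[-12:]: print(*o)
print(manip.get_time());manip.hold(.3);print(f(),manip.get_width(),manip.get_grip_force())
c=manip.camera("wrist");s=manip.camera("scene")
cv2.imwrite("pics/w3.png",np.vstack([c["image"][:260],cv2.resize(s["image"][175:245,190:350],(512,224))])[...,::-1])
```

```text
-46.0 -6.3 3.2 3.1 -46.21 | -43.0 -5.5 2.6 3.9 -43.33 | -40.0 -5.6 2.3 3.8 -40.31 | -37.0 -5.6 3.0 4.6 -37.31 | 
-36.0 -6.5 1.9 2.5 -36.32
-35.0 -5.7 3.3 4.2 -35.33
-34.0 -8.6 2.7 2.8 -34.5
-33.7 -8.7 2.6 3.2 -34.45
-33.4 -9.1 2.8 3.0 -34.25
-33.1 -10.1 3.7 2.7 -34.03
-32.8 -8.4 3.1 2.8 -33.73
-32.5 -9.5 2.7 3.0 -33.41
-32.2 -9.3 3.7 1.6 -33.16
-31.9 -10.7 3.5 2.4 -32.82
-31.6 -9.5 2.3 3.0 -32.53
-31.3 -11.0 3.4 2.7 -32.22
13.0
[-9.5  3.3  2. ] 0.02174813401645574 31.41623318195343
```

View pics/w3.png

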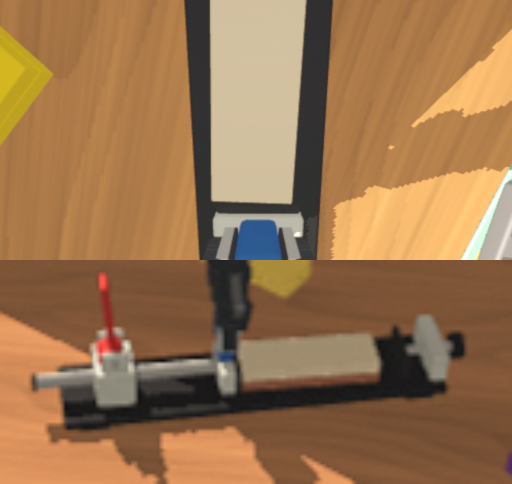

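The jaw has met the stone at post x ≈ -34. The stone is now sliding at about 9.7 N total, with a gap still open at the end jaw. I'll continue to the second contact.

Run:
```python
from h import *
from rig import manip
p=pose();b=np.load("bias.npy")
def f():
    v=[]
    for _ in range(4):
        manip.hold(.02);d=manip.get_contact_force()-b;v.append([d@p.e,d@p.n,d[2]])
    return np.round(np.mean(v,0),1)
l=lambda:round((manip.get_position()-p.O)@p.e*1e3,2)
x=-31.3;out=[];fine=False
while x<22:
    x+=.3 if fine else .8
    manip.servo_line(p.W(x/1e3,0,.088),rate=.02)
    F=f();out.append((round(x,1),*F,l()))
    if -F[0]>11.2: fine=True
    if -F[0]>13.2 or abs(F[1])>20 or manip.get_time()>36: break
for o in out[:-10:3]: print(*o,end=" | ")
print()
for o in out[-10:]: print(*o)
print(manip.get_time(),manip.get_width())
c=manip.camera("wrist");s=manip.camera("scene")
cv2.imwrite("pics/w4.png",np.vstack([c["image"][:260],cv2.resize(s["image"][175:245,190:350],(512,224))])[...,::-1])
```

```text
-30.5 -9.3 3.3 2.9 -31.35 | -28.1 -9.1 3.2 3.3 -28.93 | -25.7 -9.3 2.9 3.0 -26.55 | -23.3 -9.1 3.2 2.9 -24.13 | -20.9 -9.5 3.3 3.1 -21.72 | -18.5 -9.3 2.8 2.7 -19.35 | -16.1 -9.7 3.2 2.9 -16.93 | -13.7 -9.2 2.8 3.0 -14.55 | 
-11.3 -9.7 2.8 2.7 -12.12
-10.5 -9.5 2.7 2.7 -11.33
-9.7 -9.5 2.6 2.5 -10.52
-8.9 -9.5 2.5 3.4 -9.71
-8.1 -9.2 2.8 3.1 -8.91
-7.3 -9.2 2.5 3.0 -8.14
-6.5 -10.0 2.4 3.1 -7.33
-5.7 -10.4 2.7 2.3 -6.71
-4.9 -12.3 2.7 2.2 -6.25
-4.6 -14.2 3.2 2.0 -6.15
24.1667 0.0215274472365537
```

View pics/w4.png

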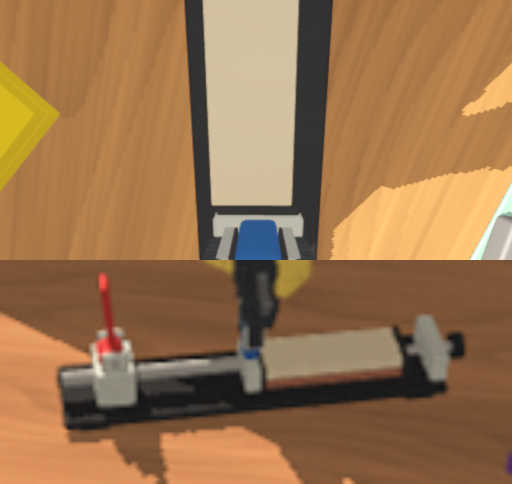

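The second contact is clear: force rises from 9.3 to 14.2 N within about 1 mm, so roughly 8 N is on the stone. The stone's far end is at x ≈ 153, inside 144–175, against the dark plate at (400,345). I'll let go of the post and push the lever over along its arc with a force guard.

Run:
```python
from h import *
from rig import manip
p=pose();b=np.load("bias.npy")
def f():
    d=manip.get_contact_force()-b;return np.round([d@p.e,d@p.n,d[2]],1)
x=(manip.get_position()-p.O)@p.e
manip.command_gripper(.05);print("after release",f())
manip.servo_line(p.W(x,0,.20),rate=.15)
manip.command_gripper(0.)
manip.move_to(p.W(-.100,0,.20),p.rv)
manip.servo_line(p.W(-.105,0,.162),rate=.12)
manip.hold(.1);b=manip.get_contact_force();print("t",manip.get_time())
# approach to touch
x=-.105
while x>-.150:
    x-=.002;manip.servo_line(p.W(x,0,.162),rate=.04);F=f()
    if F[0]>2 : break
print("touch x",x,F)
r=.070
xt=x-.011;  # touching corner x
th=np.arcsin(np.clip((-.145+.004-xt)/r,0,.3));print("theta touch",th)
log=[]
while th<1.42:
    th+=.05
    cx=-.145-r*np.sin(th)+.004*np.cos(th);cz=.068+r*np.cos(th)+.004*np.sin(th)
    manip.servo_line(p.W(cx+.011,0,cz+.022),rate=.04);F=f();log.append((round(th,2),*F))
    if np.linalg.norm(F)>20: print("STOP");break
for o in log: print(*o,end=" | ")
print(manip.get_time())
c=manip.camera("wrist");s=manip.camera("scene")
cv2.imwrite("pics/w5.png",np.vstack([c["image"][:260],cv2.resize(s["image"][175:245,190:350],(512,224))])[...,::-1])
```

```text
after release [ 0.4  1.  -0.2]
t 27.1167
touch x -0.15100000000000002 [ 3.2  1.  -1.6]
theta touch 0.30469265401539747
0.35 2.7 -0.0 1.5 | 0.4 2.8 -1.5 3.5 | 0.45 3.7 -0.7 4.6 | 0.5 3.1 -0.4 5.0 | 0.55 2.9 -0.1 6.4 | 0.6 2.5 -0.4 7.9 | 0.65 2.3 0.3 9.3 | 0.7 2.8 0.3 8.0 | 0.75 1.5 0.4 7.8 | 0.8 1.5 1.3 9.0 | 0.85 0.4 0.3 8.5 | 0.9 -0.0 -0.2 6.6 | 0.95 1.2 0.4 7.2 | 1.0 0.7 -0.6 4.9 | 1.05 0.5 -0.6 4.1 | 1.1 -1.0 -0.2 1.9 | 1.15 0.3 0.5 0.8 | 1.2 0.1 0.9 -0.7 | 1.25 0.6 0.6 -0.7 | 1.3 0.0 -0.6 -0.2 | 1.35 -0.3 1.4 0.1 | 1.4 -0.1 0.9 -1.0 | 1.45 0.0 0.4 0.5 | 38.6667
```

View pics/w5.png

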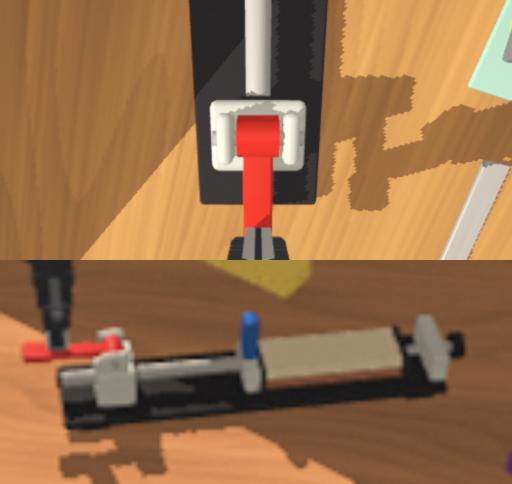

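The lever lies level at (70,350), and the stone still sits between the jaws. Peak force on the lever was about 10 N. I'll press lightly to confirm the stop, retreat, and look along the stone.

Run:
```python
from h import *
from rig import manip
p=pose()
q=manip.get_position();x=(q-p.O)@p.e;z=q[2];b=manip.get_contact_force()
print("tip z start",z-.022)
while z-.022>.070:
    z-=.001;manip.servo_line(p.W(x,0,z),rate=.02);F=(manip.get_contact_force()-b)[2]
    if F>5:break
print("tip z",manip.get_position()[2]-.022,"Fz",F)
manip.servo_line(p.W(x,0,.22),rate=.15)
manip.move_to(p.W(.02,0,.26),p.rv)
P=manip.get_position();rv=manip.get_ee_rot();c=manip.camera("wrist");s=manip.camera("scene")
T=np.eye(4);T[:3,:3]=R.from_rotvec(rv).as_matrix();T[:3,3]=P;c["T"]=T@c["mount"];pickle.dump(c,open("w6.pkl","wb"))
cv2.imwrite("pics/w6.png",np.vstack([c["image"][:330],cv2.resize(s["image"][165:245,180:350],(512,241))])[...,::-1])
print(manip.get_time())
```

```text
tip z start 0.08007440334949242
tip z 0.07691952900665497 Fz 7.58798958154068
41.7417
```

View pics/w6.png

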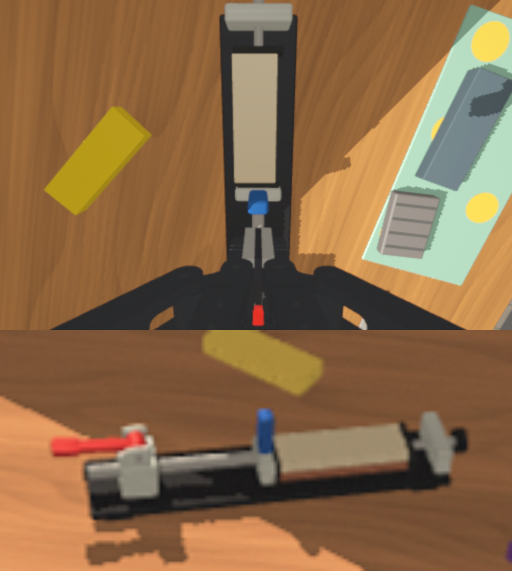

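The wrist view shows the stone squared up between the jaw facing (row 186) and the dark end plate (row 50, with its screw behind it). The lever is at its stop: the tip met resistance at z 76.9 mm against 77 expected. Everything else visible is where it was, and the gripper is clear, so I'm handing in.

```bash
python3 -c "
from rig import manip
print(manip.sign_off())"
```

```text
the job is handed in; nothing more can be done
None
```

The whetstone is held between both jaws (about 8 N peak on the stone by my estimate), the cam lever is locked down at its stop (about 10 N peak on it), and I let go and handed the job in at about 42 s.

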